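Load and close a drill jig

ROBOT

A 6-joint arm with a two-finger parallel gripper is mounted at the origin on the work surface. World frame = base frame: x ahead of the robot, y to its left, z up, the work surface at z = 0. Lengths are in mm, angles in rad, forces in N, time in s.
With the tool pointing down it reaches from about 275 to 825 mm from the base axis. Payload 4.9 kg.
Tool frame: the origin (TCP) lies at the very end of the fingers, on their centre line; the grasp point (between the pads) lies 19 mm behind it; z points along the fingers, y is the direction in which the jaws open and shut (so a half turn about z gives the same grasp; the last joint's range is limited). The gripper opens to 85 mm and grips with 20 to 120 N. Pads are 22 mm wide; open, the fingers measure 114 mm over their backs; the gripper's body (76 mm by 85 mm) begins 54 mm behind the grasp point. The pads swing forward as they close: fully open they stand 13 mm farther back than shut.
Start: joints at [-1.337, 0.326, -0.193, 1.052, 0, 1.437], TCP at [197.773, -513.23, 231.281] pointing down, gripper open.
Joint ranges: [-2.65, 2.65], [-0.97, 1.79], [-1.3, 1.35], [-1.93, 2.1], [-1.47, 1.37], [-3.14, 3.14]. Speed limits (rad/s): [2.57, 2.57, 3.14, 3.14, 3.14, 3.14].

INTERFACE

Orientations are given as [roll, pitch, yaw] about the fixed x, y, z axes, in that order (R = Rz(yaw) Ry(pitch) Rx(roll)).
In Python, from bench import bot, solve_ik, imaging gives the robot as it stands. Calls block until the motion is done:
- bot.move_ptp(position, orientation): joint-space move of the TCP to a pose.
- bot.movel(position, rot=None, max_speed=150, threshold=None): straight line of the TCP; rot=None keeps the orientation; max_speed is the mean speed in mm/s. With threshold (N) it stops when the force on the tool has changed by that much, and returns True; else False.
- bot.move_j(angles): joint-space move.
- bot.grip(opening, effort=None): opening from 0.0 (shut) to 1.0 (fully open); effort is the grip in N (None keeps the last); returns when the fingers have stopped.
- bot.dwell(seconds).
- solve_ik(position, orientation): joint angles nearest the present ones, or None.
- bot.get_state(): the state.
- imaging.capture(name): name is "scene" or "side" or "wrist"; returns the picture (400x640x3 uint8, blue, green, red); there is no depth.
- imaging.camera_model(name): a dict with "K" (3x3 intrinsics, pixels), "position" and "rotation" of the camera in the world. Camera axes: x right, y up, looking along -z (the intrinsics and any distortion apply to the point x, -y, -z); pixel columns grow to the right and rows downward; lengths in mm; the calibration is good to about 2 mm. A picture is of the moment at which its call begins: read the wrist's pose just before it. camera_model takes no time and is no camera call; for the wrist camera it gives the pose at the moment of the call.
A pose or a line that the arm cannot do raises bot.IKError and nothing moves.
- bot.sign_off(): hands the job in, once; it reports no verdict.
The state is a dict: "t": time; "qpos": joint angles; "joint_velocities": joint speeds; "effort": joint torques, N m; "tcp_pos": TCP position; "orientation": TCP orientation; "contact_force": force on the tool from outside, world axes, zero at the start; "wrist_torque": the same for the moment, N m; "opening": opening from 0.0 (shut) to 1.0 (fully open).
Only numpy, scipy, OpenCV 4.12 (cv2) and the standard library are available. Lean on these libraries where they do the work, as an engineer would, in place of code of your own. Each camera call takes 0.05 s, during which the arm holds its last target.

TASK

Set the smaller of the two turned flanges, boss up, down in the round nest of the drill jig so that it lies flat on the nest floor, and let go of it. Then take the drill plate by its handle, keep it level and lower it over both guide pins until it sits fully home on the shoulders, and let go. Put both parts down gently rather than dropping them, and leave the wide flange and the other things on the bench where they are.

Things in the scene. Friction and masses are not known exactly. Their poses are not given: they have to be found in the camera images.
- jig_nest (a point): Centre of the floor of the round nest in the fixed drill jig. The jig is a dark steel block 90 mm (x) by 190 mm (y) by 25 mm high standing on the bench; the nest in the middle of its top is 60 mm across and 8 mm deep, its floor 17 mm above the bench. z is up, y runs along the row of the two guide pins.
- jig_seat (a point): On the jig, straight above the nest centre at the height of the pin shoulders, 62 mm above the bench; same axes as jig_nest. Upright guide pins stand at y = +60 mm and y = -60 mm from it. Each is a column 28 mm thick up to the flat shoulder, then a thinner pin rising 26 mm more, its last 8 mm tapered. The closed plate rests on both shoulders.
- jig_pin (a point): Tip of the thicker guide pin (16 mm, at the jig's +y end), 26 mm above the shoulders; the other pin is 12 mm thick. Same axes as jig_nest.
- plate_handle (a point): Centre of the handle bar of the loose drill plate (aluminium, 70 mm in x, 160 mm in y, 14 mm thick, 0.4 to 0.65 kg), flat on the bench at the start. The bar runs along the plate's y: 76 mm long, 14 mm wide, 16 mm high, on posts at y = +/-33 mm, with 26 mm of space under it. This point is 48 mm above the plate's underside, over its middle; when home, 48 mm above jig_seat.
- plate_hole (a point): Centre, at the underside, of the plate's larger guide hole (18 mm across, at the plate's y = +60 mm); the smaller (14 mm) is at y = -60 mm. The larger goes on the thicker pin, so the plate's axes then match the jig's. At the start the plate is turned at most 80 degrees from that.
- flange_boss (a point): The smaller turned steel flange, loose on the plywood parts board (top 12 mm above the bench): a disc 56 mm across, 10 mm thick, with a round boss 30 mm across on top, 42 mm high overall, 0.24 to 0.39 kg. This point is on its axis, in the boss, 33 mm above its underside. In the nest it is 33 mm above jig_nest, and the flange's top 3 mm under the closed plate.
- wide_flange_boss (a point): A like flange with a wider disc, 72 mm across, too wide for the nest (bystander); same heights, same boss and same kind of point. It stands on the parts board about 100 mm from the smaller one; which is nearer the robot varies.
- chuck_key: Bystander: dark steel T-shaped chuck key lying on the bench, 104 mm long, 110 mm over the T bar; origin on the bench under the crossing.
- square: Bystander: engineer's square lying on the bench, stock 75 mm, blade 100 mm; origin on the bench under the stock.
- tin: Bystander: closed round tin 64 mm across and 60 mm high; origin at the centre of its underside.
Things that resemble listed ones, but are neither listed nor needed, are in the scene too. Leave any red look-alike of the part that bears flange_boss alone. Of the things shaped like the part that bears plate_handle, the aluminium one is meant.

How it is judged:
By the outcome, as a careful person would: the job done as asked, in the order asked, and still so for the second after the job is handed in, with the robot touching nothing.
It also fails if it takes over 67 s, if anything falls off the work surface, if the arm or the gripper's body presses on something with over 40 N, if the wrist force passes 120 N, or if a joint passes its speed limit or range.

## Working session

There is one attempt and no reset: what is moved stays moved. The work goes in short steps, each a Python script; the robot and the scene stay as the last script left them, time stands still between calls to the robot, and variables do not carry over. Pictures are saved under pics/ and viewed, and the job is handed in when it is done.

```bash
ls; mkdir -p pics
python3 - <<'E'
from bench import bot, imaging
import cv2, numpy as np
np.set_printoptions(precision=3,suppress=True)
for n in ["scene","side","wrist"]:
    im=imaging.capture(n); cv2.imwrite(f"pics/{n}0.png",im)
    m=imaging.camera_model(n); print(n,{k:np.array(v).tolist() if not isinstance(v,str) else v for k,v in m.items()})
s=bot.get_state();print(s['t'],s['tcp_pos'],s['orientation'],s['contact_force'])
E
```

```text
pics
scene {'K': [[387.61121050147005, 0.0, 320.16066170965405], [0.0, 387.61121050147005, 194.62803346008903], [0.0, 0.0, 1.0]], 'position': [1436.7389344121916, 68.1203565799285, 726.7992588212925], 'rotation': [0.9230840698004151, -0.004995331488224286, 1.730982486596019]}
side {'K': [[449.4564127927208, 0.0, 318.3006236333929], [0.0, 449.4564127927208, 200.87084493439693], [0.0, 0.0, 1.0]], 'position': [230.5094755224622, 659.7626520810937, 917.8861534708931], 'rotation': [0.7810514218146298, -0.003788928176505557, -2.6855582590908726]}
wrist {'K': [[283.23097139870475, 0.0, 321.33297855619327], [0.0, 283.23097139870475, 191.7378212630925], [0.0, 0.0, 1.0]], 'position': [256.1783158738328, -489.7332807813785, 373.90865472860327], 'rotation': [-0.2614843426460214, 0.0009166092335184395, -1.2028179005729303]}
0.15 [ 197.619 -512.816  230.676] [-3.14  -0.     0.368] [-0.687 -0.566 -0.212]
```

View pics/scene0.png

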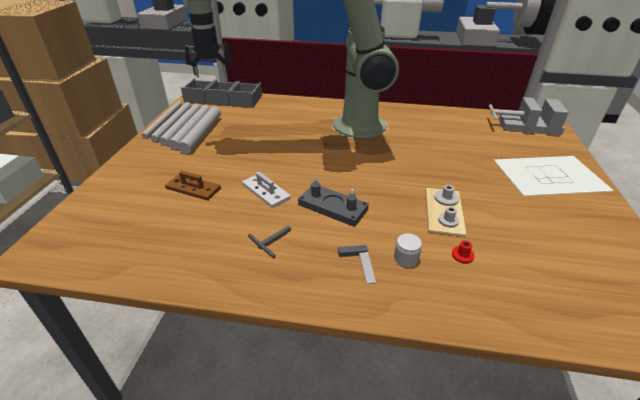

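View pics/side0.png

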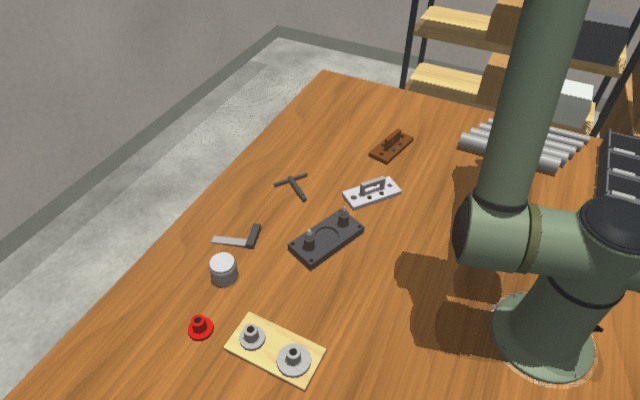

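View pics/wrist0.png

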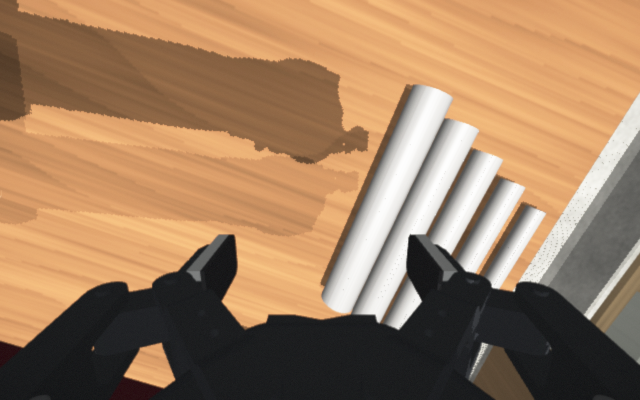

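The scene picture shows the flanges on the board at (447,195) and (449,217), a red flange at (463,252), the jig at (334,203), the aluminium plate at (266,189) and a rust-coloured plate at (193,186). The side picture shows the flanges at (252,336) and (293,358), the plate at (372,191) and the jig at (326,237). Next I'll enlarge these areas and triangulate.

```bash
cat > h.py <<'E'
import numpy as np, cv2
from scipy.spatial.transform import Rotation as Rn
def P(m): return np.array(m['K']),np.array(m['position'],float),Rn.from_euler('xyz',m['rotation']).as_matrix()
def ray(m,uv):
    K,p,R=P(m); d=np.linalg.inv(K)@[uv[0],uv[1],1.]; d=R@(d*[1,-1,-1]); return p,d/np.linalg.norm(d)
def onz(m,uv,z):
    p,d=ray(m,uv); return p+d*(z-p[2])/d[2]
def proj(m,X):
    K,p,R=P(m); c=(R.T@(np.asarray(X,float)-p))*[1,-1,-1]; q=K@c; return q[:2]/q[2]
def tri(obs):
    A=np.zeros((3,3));b=np.zeros(3);L=[]
    for m,uv in obs:
        p,d=ray(m,uv);M=np.eye(3)-np.outer(d,d);A+=M;b+=M@p;L.append((M,p))
    X=np.linalg.solve(A,b); return X,[np.linalg.norm(M@(X-p)) for M,p in L]
E
python3 - <<'E'
import cv2,numpy as np
from h import *
from bench import imaging
np.set_printoptions(precision=1,suppress=True)
s=cv2.imread('pics/scene0.png');d=cv2.imread('pics/side0.png')
a=cv2.resize(s[165:245,225:385],None,fx=5,fy=5,interpolation=cv2.INTER_CUBIC)[:, :]
cv2.imwrite('pics/c1.png',cv2.resize(s[160:270,400:500],None,fx=5,fy=5,interpolation=cv2.INTER_CUBIC))
cv2.imwrite('pics/c2.png',cv2.resize(d[300:390,180:340],None,fx=5,fy=5,interpolation=cv2.INTER_CUBIC))
cv2.imwrite('pics/c3.png',cv2.resize(d[165:275,270:420],None,fx=5,fy=5,interpolation=cv2.INTER_CUBIC))
cv2.imwrite('pics/c4.png',a)
ms,md=imaging.camera_model('scene'),imaging.camera_model('side')
for n,u,v in [('far flange',(451,209),(252,328)),('near flange',(448,187),(293,349)),('plate handle',(265,182),(373,183)),('pinA',(317,181),(309,230)),('pinB',(352,190),(343,209))]:
    X,r=tri([(ms,u),(md,v)]);print(n,X,r)
for n,u,z in [('tin',(408,262),0),('key',(265,243),5),('square',(353,250),5),('red',(463,255),5),('rust',(193,186),10)]: print(n,onz(ms,u,z))
E
```

```text
far flange [563.7 293.2  55.2] [np.float64(1.5764703595850615), np.float64(1.5764703595850276)]
near flange [462.9 295.8  57.1] [np.float64(0.22696670884892087), np.float64(0.2269667088491354)]
plate handle [ 502.1 -252.9   40.4] [np.float64(2.840996033667273), np.float64(2.840996033667267)]
pinA [569.4 -43.2  77.3] [np.float64(44.76506217336235), np.float64(44.765062173362274)]
pinB [525.8 -16.4  95.9] [np.float64(47.01636356617329), np.float64(47.01636356617323)]
tin [729.9 182.8   0. ]
key [ 728.1 -190.6    5. ]
square [715.5  41.7   5. ]
red [687.  321.9   5. ]
rust [ 522.9 -481.5   10. ]
```

View pics/c1.png

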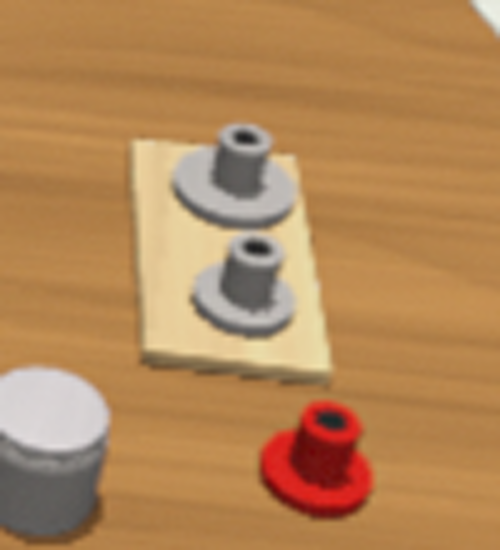

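View pics/c2.png

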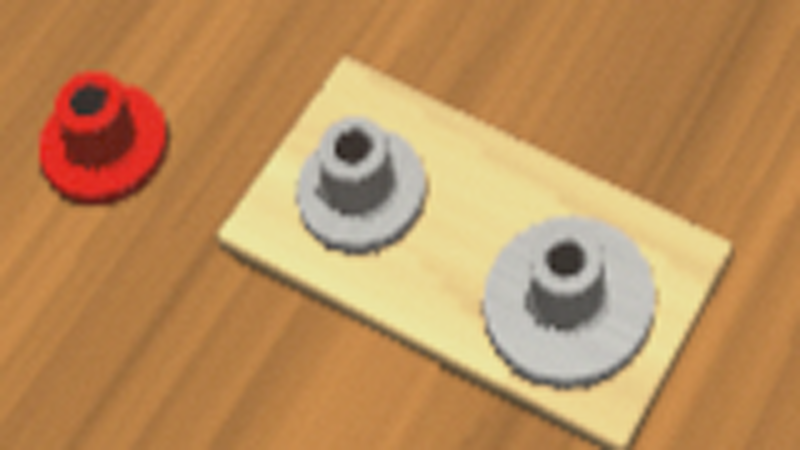

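View pics/c3.png

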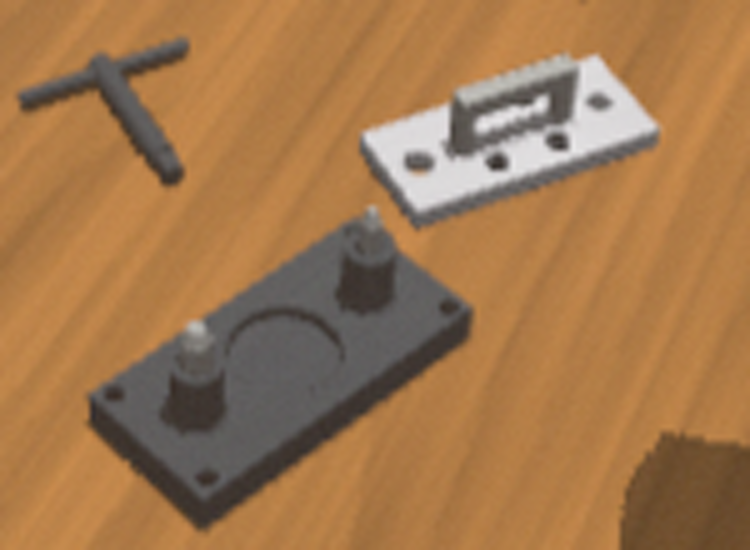

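View pics/c4.png

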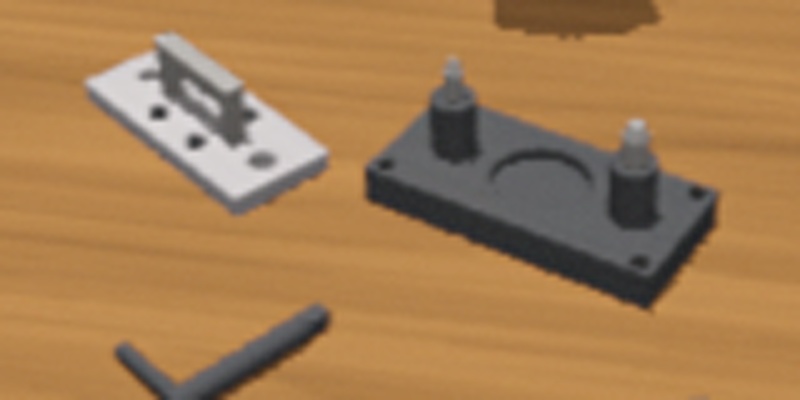

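Candidates for the flange: grey scene (449,217) / side (252,336), grey scene (447,195) / side (293,358), and red scene (463,252). The first fits. Its disc in the crop is about 128 px wide against 172 px (ratio 0.74, expected 56/72 = 0.78), and it is grey and on the board. For the plate, aluminium scene (266,189) against rust (193,186): the aluminium one is meant. In my first triangulation I paired the wrong pins; in the crops the thick pin is scene (352,190) and side (309,230). I'll fix that.

Run:
```python
from h import *
from bench import imaging,solve_ik,bot
np.set_printoptions(precision=2,suppress=True)
ms,md=imaging.camera_model('scene'),imaging.camera_model('side')
D={}
for n,u,v in [('thick',(352.2,189.5),(308.8,230)),('thin',(315.4,177),(344.4,206.8)),('bighole',(277.4,196.8),(354,197.2)),('smallhole',(255,180),(389.8,185.6))]:
    X,r=tri([(ms,u),(md,v)]);D[n]=X;print(n,X,r[0])
c=(D['thick']+D['thin'])/2;d=D['thick']-D['thin'];print(c,np.linalg.norm(d),np.degrees(np.arctan2(-d[0],d[1])))
c=(D['bighole']+D['smallhole'])/2;d=D['bighole']-D['smallhole'];print(c,np.linalg.norm(d),np.degrees(np.arctan2(-d[0],d[1])))
# wrist cam in tool frame
s=bot.get_state();m=imaging.camera_model('wrist');K,p,R=P(m)
T=Rn.from_euler('xyz',s['orientation']).as_matrix()
print(T.T@(p-s['tcp_pos']),T.T@R); print(T)
```

```text
thick [566.2   20.85  89.16] 0.03661917995609214
thin [520.63 -90.8   87.72] 0.15906304763123802
bighole [ 537.37 -204.84   13.49] 0.2909827875189308
smallhole [ 462.25 -297.51   12.59] 0.06291256290590379
[543.41 -34.98  88.44] 120.59515765126163 -22.205602877483365
[ 499.81 -251.18   13.04] 119.29495476908647 -39.02936133886101
[  62.96   -0.68 -143.22] [[ 0.    0.97  0.26]
 [ 1.   -0.   -0.  ]
 [-0.    0.26 -0.97]]
[[ 0.93  0.36 -0.  ]
 [ 0.36 -0.93  0.  ]
 [ 0.   -0.   -1.  ]]
```

Run:
```python
from h import *
from bench import imaging,solve_ik,bot
import json
np.set_printoptions(precision=2,suppress=True)
yaw=np.radians(-22.2-90)
V=[(520,-190,210),(545,-20,210),(560,210,210),(562,300,190)]
for p in V: print(solve_ik(p,[np.pi,0,yaw]))
ms=[]
for i,p in enumerate(V):
    bot.move_ptp(p,[np.pi,0,yaw])
    m=imaging.camera_model('wrist'); im=imaging.capture('wrist'); cv2.imwrite(f'pics/w{i+1}.png',im)
    ms.append({k:np.array(m[k]).tolist() for k in('K','position','rotation')})
    s=bot.get_state();print(s['t'],s['tcp_pos'],s['qpos'])
json.dump(ms,open('wm.json','w'))
a=[cv2.imread(f'pics/w{i+1}.png') for i in range(4)]
g=np.vstack([np.hstack(a[:2]),np.hstack(a[2:])]);cv2.imwrite('pics/wg.png',cv2.resize(g,(800,500),interpolation=cv2.INTER_AREA))
```

```text
[-0.48  0.35 -0.22  1.01  0.   -1.67]
[-0.17  0.33 -0.24  1.    0.   -1.36]
[ 0.24  0.43 -0.09  1.05  0.   -0.95]
[ 0.37  0.51 -0.01  1.05  0.   -0.81]
2.8167 [ 519.88 -190.36  210.02] [-0.48  0.35 -0.22  1.01 -0.   -1.67]
3.5917 [545.16 -21.14 210.05] [-0.17  0.33 -0.24  1.   -0.   -1.36]
4.5583 [560.39 208.1  209.93] [ 0.23  0.43 -0.1   1.05 -0.   -0.95]
5.0667 [562.36 298.81 189.91] [ 0.37  0.51 -0.01  1.05 -0.   -0.81]
```

View pics/wg.png

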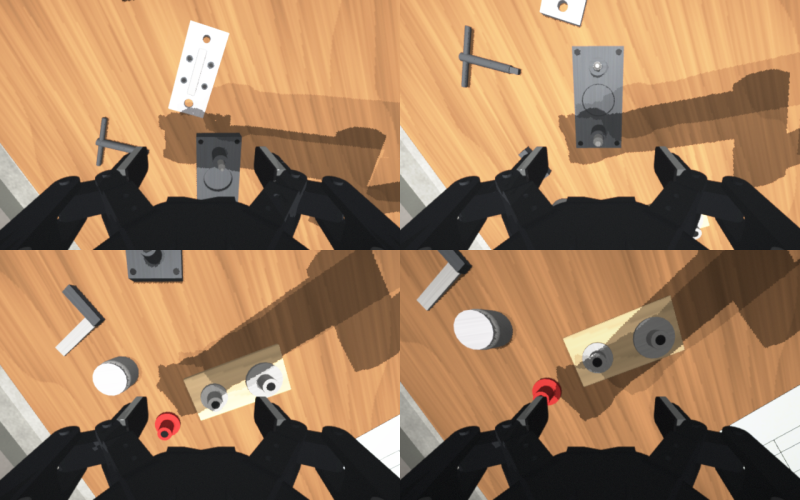

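View 1 shows the plate and the jig's thin pin, view 2 the whole jig, and views 3 and 4 the two flanges, the smaller with its boss near (213,398) and (598,360) in the montage. I'll enlarge these to take pixel positions.

Run:
```python
from h import *
a=[cv2.imread(f'pics/w{i+1}.png') for i in range(4)]
def crop(i,x0,y0,w,h,f,n):
    c=cv2.resize(a[i][y0:y0+h,x0:x0+w],None,fx=f,fy=f,interpolation=cv2.INTER_CUBIC)
    for k in range(0,w,20): cv2.putText(c,str(x0+k),(k*f,10),0,.35,(0,0,255),1);cv2.line(c,(k*f,12),(k*f,18),(0,0,255),1)
    for k in range(0,h,20): cv2.putText(c,str(y0+k),(0,k*f+4),0,.35,(0,0,255),1)
    cv2.imwrite(f'pics/{n}.png',c)
crop(0,250,20,150,170,3,'d1'); crop(1,260,60,120,190,3,'d2'); crop(2,280,140,200,140,4,'d3'); crop(3,250,60,220,170,3,'d4')
c=[cv2.imread(f'pics/d{k}.png') for k in (1,2)]
h=max(x.shape[0] for x in c); cv2.imwrite('pics/d12.png',np.hstack([cv2.copyMakeBorder(x,0,h-x.shape[0],0,0,0) for x in c]))
```

```text
(no output)
```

View pics/d12.png

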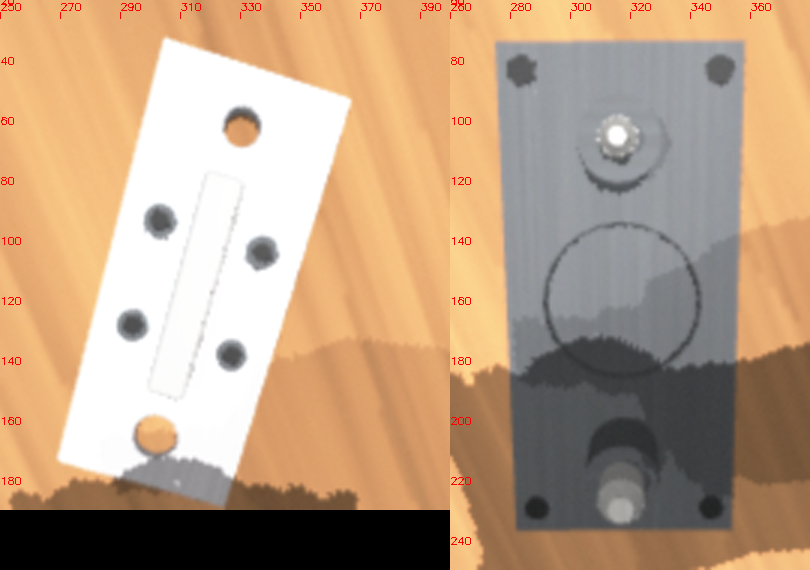

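View pics/d3.png

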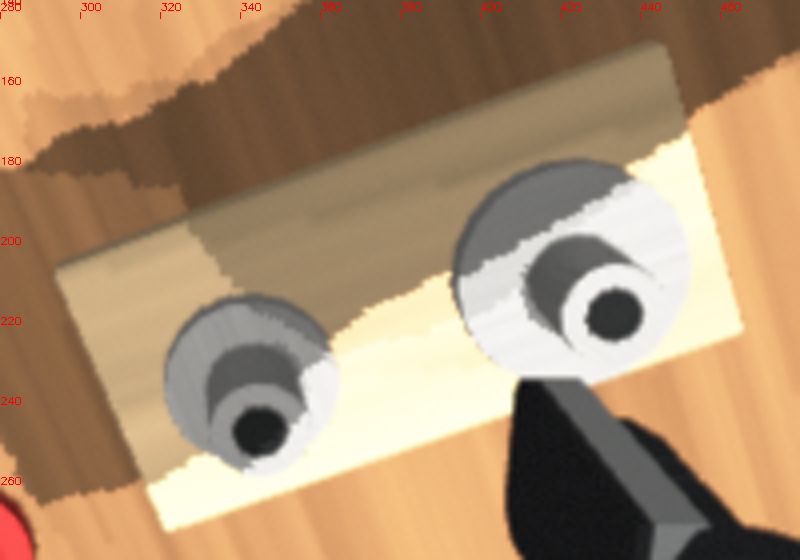

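View pics/d4.png

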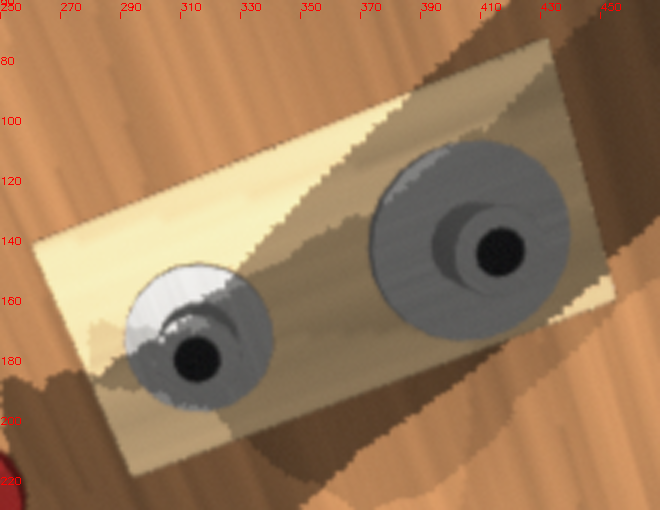

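In view 1 the larger plate hole is at about (301.7,165.3), the smaller at (330.5,62) and the bar top at (315,115.4). In view 2 the thin pin tip is at about (315.7,105.3), the thick at (316.7,230.3) and the nest rim centre at (317.4,159.8). The smaller flange's bore is at (345,248) in view 3 and (315.7,179.7) in view 4.

```bash
cat > meas.py <<'E'
from h import *
import json
from bench import imaging
np.set_printoptions(precision=2,suppress=True)
W=json.load(open('wm.json'));ms,md=imaging.camera_model('scene'),imaging.camera_model('side')
def bore(i,x,y):
    g=cv2.imread(f'pics/w{i}.png').max(2); m=(g<45).astype(np.uint8)
    n,l,st,c=cv2.connectedComponentsWithStats(m); k=l[int(y),int(x)]; return c[k],st[k]
b3,s3=bore(3,345,248);b4,s4=bore(4,315.7,179.7);print(b3,s3,b4,s4)
X,r=tri([(W[2],b3),(W[3],b4)]);print('bore wrist',X,r, 'boss top z',54)
print('scene/side pred',proj(ms,X),proj(md,X))
X2,r=tri([(W[2],b3),(W[3],b4),(ms,(400+257/5,160+247/5)),(md,(180+352/5,300+148/5))]);print('all',X2,r)
print('on z54',onz(W[2],b3,54),onz(W[3],b4,54))
# disc fit w4: bottom outline approx z=22
def line(n,A,B):
    c=(A+B)/2;d=A-B;print(n,c,np.linalg.norm(d[:2]),np.degrees(np.arctan2(-d[0],d[1])))
tk,r=tri([(W[1],(316.7,230.3)),(ms,(352.2,189.5)),(md,(308.8,230))]);print('thick',tk,r)
tn,r2=tri([(W[1],(315.7,105.3)),(ms,(315.4,177)),(md,(344.4,206.8))]);print('thin',tn,r2)
line('pins tri',tk,tn)
tk=onz(W[1],(316.7,230.3),88);tn=onz(W[1],(315.7,105.3),88);print(tk,tn);line('pins wrist',tk,tn)
print('nest rim z25',onz(W[1],(317.4,159.8),25))
bh=onz(W[0],(301.7,165.3),14);sh=onz(W[0],(330.5,62),14);line('holes wrist',bh,sh)
bh,r=tri([(W[0],(301.7,165.3)),(ms,(277.4,196.8)),(md,(354,197.2))]);sh,r2=tri([(W[0],(330.5,62)),(ms,(255,180)),(md,(389.8,185.6))]);print(bh,r,sh,r2);line('holes tri',bh,sh)
h,r=tri([(W[0],(315,115.4)),(ms,(265,177.6)),(md,(373,180.8))]);print('bar top',h,r,onz(W[0],(315,115.4),56))
# bar direction from wrist corners
c=[onz(W[0],(250+x/3,20+y/3),56)[:2] for x,y in [(207,171),(243,183),(183,401),(148,390)]];a=(c[2]+c[3])/2-(c[0]+c[1])/2
print('bar',np.linalg.norm(a),np.degrees(np.arctan2(-a[0],a[1])),np.mean(c,0))
E
python3 meas.py
```

```text
[343.99 247.12] [339 243  12  10  85] [315.21 179.5 ] [308 173  15  14 172]
bore wrist [564.43 293.93  51.47] [np.float64(0.18037978746471617), np.float64(0.18037978746471706)] boss top z 54
scene/side pred [450.51 209.94] [251.11 329.56]
all [564.54 294.59  52.82] [np.float64(1.1773489460314326), np.float64(1.0037921861237917), np.float64(1.519092335559749), np.float64(0.9285431970074005)]
on z54 [564.35 292.71  54.  ] [563.99 293.43  54.  ]
thick [565.32  20.35  88.37] [np.float64(1.2164391987706658), np.float64(0.43788296911762087), np.float64(1.133295669138574)]
thin [519.98 -91.29  87.35] [np.float64(0.9560145335069763), np.float64(0.5339287670698868), np.float64(0.7308303132155174)]
pins tri [542.65 -35.47  87.86] 120.49298411360084 -22.102853794257566
[564.33  19.75  88.  ] [519.24 -91.87  88.  ]
pins wrist [541.78 -36.06  88.  ] 120.37790689025817 -22.000702001773295
nest rim z25 [540.96 -37.5   25.  ]
holes wrist [ 499.14 -253.61   14.  ] 120.10900475894321 -38.613149012645955
[ 537.04 -205.67   12.84] [np.float64(0.8877756212349249), np.float64(0.8853945018666703), np.float64(0.512112031153868)] [ 461.76 -299.11   11.84] [np.float64(1.7488039642406243), np.float64(1.2904122928115682), np.float64(0.9961746862573444)]
holes tri [ 499.4  -252.39   12.34] 119.98114035045595 -38.85714570881594
bar top [ 499.79 -252.27   52.95] [np.float64(2.142599250769289), np.float64(1.641259957533764), np.float64(1.5791001504582516)] [ 498.53 -254.01   56.  ]
bar 74.23023205617314 -38.28339658289392 [ 499.18 -253.02]
```

Measurements agree to 1–2 mm. The heights check out: boss top 51–53 (54 expected), pin tips 88, bar top 53–56, pins 120.4 apart and holes 120.1 apart. The fit allows only ±1 mm, so I'll take the same views with the wrist turned half round. A fixed camera-mount error then averages out.

Run:
```python
from h import *
from bench import imaging,solve_ik,bot
import json
np.set_printoptions(precision=2,suppress=True)
y0=np.radians(-22.2-90); y1=y0+np.pi
V=[((566,287,190),y1),((538,-52,210),y1),((478,-316,210),y1)]
for p,y in V: print(solve_ik(p,[np.pi,0,y]))
ms=[]
for i,(p,y) in enumerate(V):
    bot.move_ptp(p,[np.pi,0,y]); bot.dwell(.2)
    m=imaging.camera_model('wrist'); im=imaging.capture('wrist'); cv2.imwrite(f'pics/w{i+5}.png',im)
    ms.append({k:np.array(m[k]).tolist() for k in('K','position','rotation')})
    s=bot.get_state();print(s['t'],s['tcp_pos'],s['orientation'])
W=json.load(open('wm.json'))[:4]+ms; json.dump(W,open('wm.json','w'))
a=[cv2.imread(f'pics/w{i+5}.png') for i in range(3)]
X=[(564.2,293.2,54),(541.6,-36.5,50),(499,-253.5,14)]
out=[]
for i in range(3):
    u=proj(ms[i],X[i]).astype(int);h=95 if i else 60
    x0,q0=max(0,u[0]-45 if i else u[0]-60),max(0,u[1]-h)
    w=100 if i else 120
    c=cv2.resize(a[i][q0:q0+2*h,x0:x0+w],None,fx=3,fy=3,interpolation=cv2.INTER_CUBIC)
    for k in range(0,w,20): cv2.putText(c,str(x0+k),(k*3,10),0,.35,(0,0,255),1);cv2.line(c,(k*3,12),(k*3,18),(0,0,255),1)
    for k in range(0,c.shape[0]//3,20): cv2.putText(c,str(q0+k),(0,k*3+4),0,.35,(0,0,255),1)
    print(i,x0,q0,c.shape);out.append(c)
h=max(x.shape[0] for x in out); g=np.hstack([cv2.copyMakeBorder(x,0,h-x.shape[0],0,0,0) for x in out]);print(g.shape);cv2.imwrite('pics/f1.png',g[:, :960]);
```

```text
[ 0.35  0.51 -0.02  1.04  0.    2.31]
[-0.23  0.32 -0.25  0.99  0.    1.73]
[-0.71  0.38 -0.17  1.02  0.    1.25]
7.95 [565.99 287.05 189.99] [-3.14 -0.    1.18]
9.4833 [538.18 -51.06 209.84] [-3.14 -0.    1.18]
10.7833 [ 478.63 -314.82  210.14] [ 3.14 -0.    1.19]
0 259 116 (360, 360, 3)
1 276 68 (570, 300, 3)
2 274 20 (570, 300, 3)
(570, 960, 3)
```

View pics/f1.png

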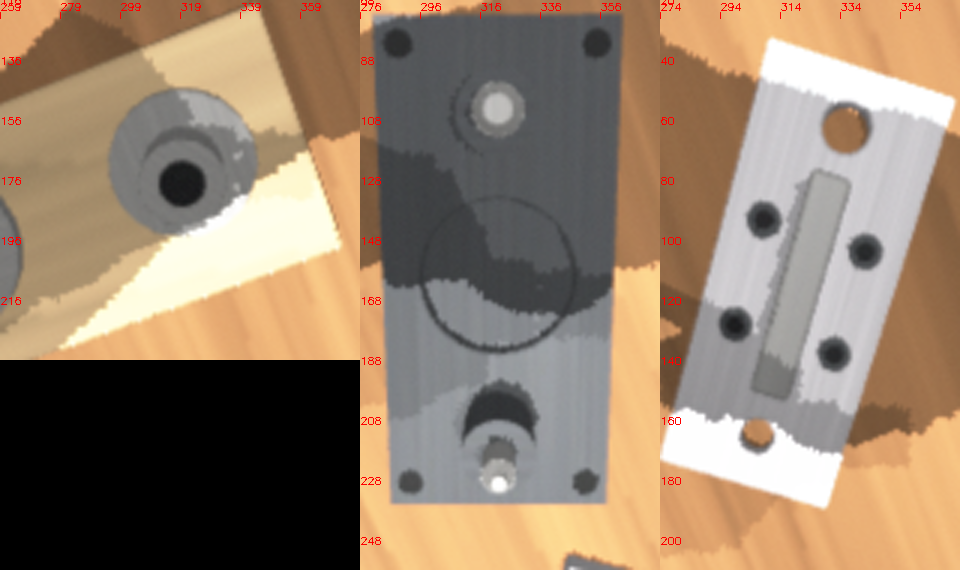

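In the turned views the bore is at (319.7,177.3). The thick pin tip is at (322.0,104.3), the thin at (322.3,229.3) and the nest rim centre at (322.2,159.5). The large hole is at (336.3,62.7), the small at (306.3,164.7) and the bar top at (321.2,115).

Run:
```python
from h import *
import json
np.set_printoptions(precision=2,suppress=True)
W=json.load(open('wm.json'))
def line(n,A,B):
    c=(A+B)/2;d=A-B;print(n,c,np.linalg.norm(d[:2]),np.degrees(np.arctan2(-d[0],d[1])))
g=cv2.imread('pics/w5.png').max(2);n,l,st,c=cv2.connectedComponentsWithStats((g<45).astype(np.uint8));b5=c[l[177,320]];print(b5)
for z in (52,54): print('bore',[onz(W[i],b,z) for i,b in((2,(343.99,247.12)),(3,(315.21,179.5)),(4,b5))])
X,r=tri([(W[3],(315.21,179.5)),(W[4],b5)]);print('tri w4 w5',X,r)
a=[onz(W[1],(316.7,230.3),88),onz(W[1],(315.7,105.3),88)];line('w2',*a)
b=[onz(W[5],(322,104.3),88),onz(W[5],(322.3,229.3),88)];line('w6',*b)
print('nest',onz(W[1],(317.4,159.8),25),onz(W[5],(322.2,159.5),25))
t,r=tri([(W[1],(316.7,230.3)),(W[5],(322,104.3))]);print(t,r);t,r=tri([(W[1],(315.7,105.3)),(W[5],(322.3,229.3))]);print(t,r)
a=[onz(W[0],(301.7,165.3),14),onz(W[0],(330.5,62),14)];line('w1',*a)
b=[onz(W[6],(336.3,62.7),14),onz(W[6],(306.3,164.7),14)];line('w7',*b)
t,r=tri([(W[0],(301.7,165.3)),(W[6],(336.3,62.7))]);print(t,r);t,r=tri([(W[0],(330.5,62)),(W[6],(306.3,164.7))]);print(t,r)
print('bar',onz(W[0],(315,115.4),56),onz(W[6],(321.2,115),56)); print(tri([(W[0],(315,115.4)),(W[6],(321.2,115))]))
c=[onz(W[6],(274+(x-660)/3,20+y/3),56)[:2] for x,y in [(815,169),(851,182),(788,400),(752,389)]];a=-(c[2]+c[3])/2+(c[0]+c[1])/2
print('bar',np.linalg.norm(a),np.degrees(np.arctan2(-a[0],a[1])),np.mean(c,0))
```

```text
[319.22 176.85]
bore [array([564.56, 293.68,  52.  ]), array([564.19, 293.82,  52.  ]), array([563.69, 292.68,  52.  ])]
bore [array([564.35, 292.71,  54.  ]), array([563.99, 293.43,  54.  ]), array([563.87, 293.07,  54.  ])]
tri w4 w5 [563.92 293.25  54.86] [np.float64(0.025071424069174984), np.float64(0.025071424069217668)]
w2 [541.78 -36.06  88.  ] 120.37790689025817 -22.000702001773295
w6 [542.28 -37.39  88.  ] 120.08274020187861 -21.903299075940797
nest [540.96 -37.5   25.  ] [542.87 -36.57  25.  ]
[564.21  18.41  91.02] [np.float64(0.4528546980078198), np.float64(0.4528546980078658)]
[519.72 -92.    90.22] [np.float64(0.5471752005376576), np.float64(0.5471752005374214)]
w1 [ 499.14 -253.61   14.  ] 120.10900475894321 -38.613149012645955
w7 [ 500.01 -254.26   14.  ] 118.99568245230998 -39.02290198881642
[ 543.43 -200.19  -39.62] [np.float64(0.5369626671645661), np.float64(0.5369626671645572)]
[ 458.71 -305.21  -19.36] [np.float64(0.2083572130034017), np.float64(0.20835721300345553)]
bar [ 498.53 -254.01   56.  ] [ 500.99 -253.58   56.  ]
(array([ 500.61, -254.1 ,  -25.35]), [np.float64(0.8564797213545403), np.float64(0.8564797213544717)])
bar 74.57746532735197 -38.66065571581191 [ 500.22 -254.52]
```

Averaging the opposite views gives flange (564.0,293.3), nest (541.9,-37.0), jig yaw -21.95°, plate (499.7,-253.9) and plate yaw -38.8°. All are within reach and consistent with the stated sizes. Next I pick the smaller flange.

```bash
cat > st.py <<'E'
from bench import bot,solve_ik,imaging
import numpy as np
np.set_printoptions(precision=2,suppress=True)
def st(n=''):
    s=bot.get_state();print(n,'t',round(s['t'],2),'tcp',np.array(s['tcp_pos']),'F',np.array(s['contact_force']),'M',np.array(s['wrist_torque']),'op',round(float(s['opening']),3));return s
JY=np.radians(-21.95)+np.pi/2
E
python3 - <<'E'
from st import *; import cv2
bot.move_ptp([564,293.3,120],[np.pi,0,JY]); bot.grip(0.7,60)
bot.movel([564,293.3,25],max_speed=120,threshold=8); bot.dwell(.2);st('down')
bot.grip(0.0,60);st('grip')
bot.movel([564,293.3,45],max_speed=80);st('lift')
bot.movel([564,293.3,160],max_speed=150);bot.dwell(.2);st('up')
cv2.imwrite('pics/g1.png',imaging.capture('wrist'))
E
```

```text
down t 14.53 tcp [564.68 293.58  25.96] F [ 0.32 -0.   -0.55] M [-0.   -0.04 -0.01] op 0.702
grip t 14.92 tcp [564.71 293.34  25.75] F [ 0.51 -0.44  4.53] M [-0.14 -0.07  0.05] op 0.335
lift t 15.32 tcp [564.27 293.45  45.48] F [ 0.04 -0.06 -3.32] M [0.   0.02 0.05] op 0.329
up t 16.43 tcp [563.29 293.05 158.74] F [-0.27 -0.26 -3.77] M [ 0.01  0.07 -0.02] op 0.332
```

View pics/g1.png

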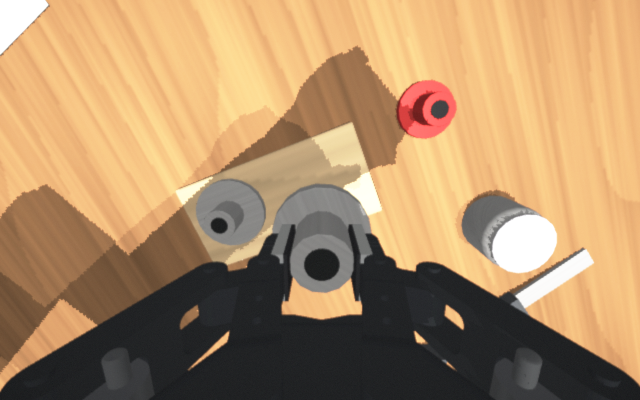

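The flange is held by the boss at (321,265): opening 0.33 (about 28 mm) and about 3.5 N of weight. Now I place it in the nest.

Run:
```python
from st import *; import cv2
R=[np.pi,0,JY]
bot.move_ptp([542,-36.9,150],R); bot.dwell(.3)
s=st('above')
bot.movel([542,-36.9,50],max_speed=100); bot.dwell(.2); s=st('z50')
e=np.array([542,-36.9,50])-s['tcp_pos']; print('err',e)
tx,ty=542+e[0],-36.9+e[1]
bot.movel([tx,ty,42],max_speed=40)
r=bot.movel([tx,ty,26],max_speed=16,threshold=3); print(r); st('down')
bot.dwell(.15);st('settled')
cv2.imwrite('pics/n1.png',imaging.capture('wrist'));cv2.imwrite('pics/n2.png',imaging.capture('side'))
```

```text
above t 18.03 tcp [542.19 -36.08 149.95] F [-0.04  0.18 -2.7 ] M [-0.01  0.03 -0.01] op 0.333
z50 t 19.38 tcp [542.49 -36.99  50.6 ] F [-0.47 -0.37 -2.99] M [-0.01 -0.02 -0.  ] op 0.331
err [-0.49  0.09 -0.6 ]
True
down t 20.45 tcp [541.96 -36.95  30.73] F [-0.33  0.21  4.18] M [-0.01  0.11  0.05] op 0.331
settled t 20.6 tcp [541.98 -37.01  30.71] F [-0.1   0.59  5.32] M [ 0.03  0.06 -0.03] op 0.33
```

View pics/n1.png

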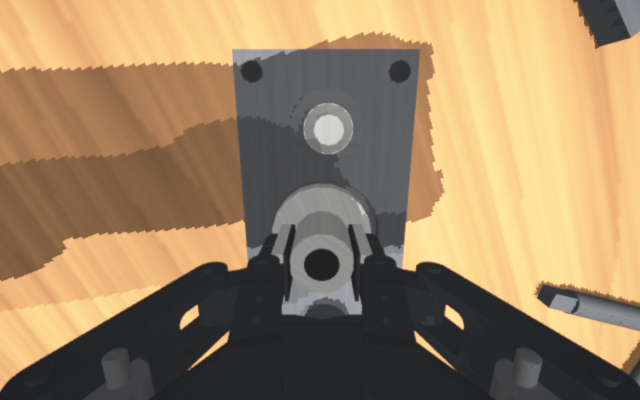

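Contact came at TCP z 30.7, which puts the flange underside at 17.0, exactly the nest floor. I'll release, rise and check from the plate's side.

Run:
```python
from st import *; import cv2
from h import *
R=[np.pi,0,JY]
bot.grip(0.6,60);st('open')
s=bot.get_state();p=np.array(s['tcp_pos'])
bot.movel([p[0],p[1],75],max_speed=80)
bot.movel([p[0],p[1],150],max_speed=150);
bot.move_ptp([499.7-30,-253.9-40,200],[np.pi,0,np.radians(51.2)]);bot.dwell(.2)
m=imaging.camera_model('wrist');im=imaging.capture('wrist');cv2.imwrite('pics/p1.png',im)
import json; json.dump({k:np.array(m[k]).tolist() for k in('K','position','rotation')},open('pm.json','w'))
im=imaging.capture('side');c=cv2.resize(im[165:275,270:420],None,fx=4,fy=4,interpolation=cv2.INTER_CUBIC)
im=imaging.capture('scene');c2=cv2.resize(im[165:245,290:380],None,fx=4,fy=4,interpolation=cv2.INTER_CUBIC)
st()
cv2.imwrite('pics/n3.png',np.vstack([c,cv2.copyMakeBorder(c2,0,0,0,600-360,0)])[:600] if 0 else c);cv2.imwrite('pics/n4.png',c2)
```

```text
open t 21.05 tcp [540.88 -36.78  29.63] F [-1.13  0.12  0.94] M [ 0.02 -0.02 -0.03] op 0.604
 t 23.82 tcp [ 470.06 -293.12  199.93] F [-0.55  1.01 -0.19] M [-0.05  0.   -0.  ] op 0.603
```

View pics/p1.png

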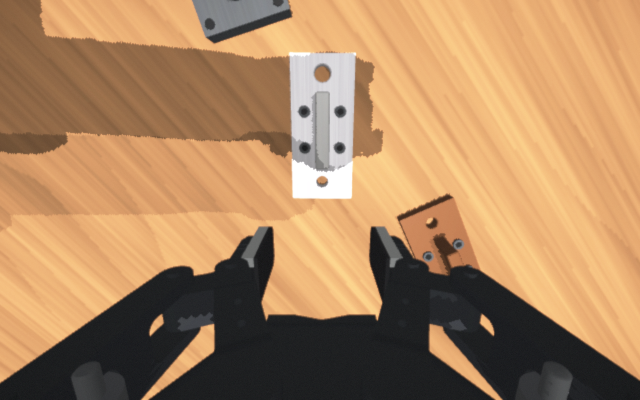

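View pics/n3.png

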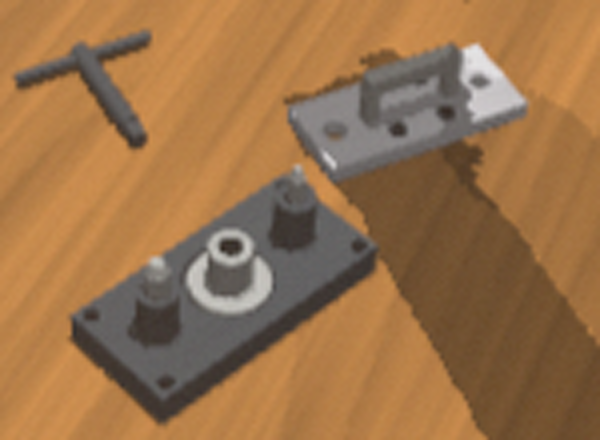

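View pics/n4.png

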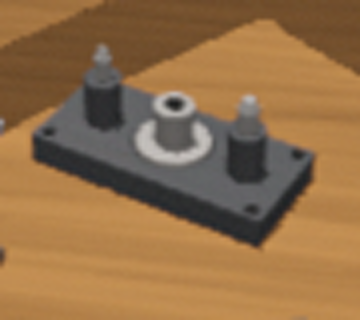

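The flange lies flat in the nest in both views, at (231,285) in the side crop, and the plate is still in place in the wrist picture, with holes near (322,73) and (322,181). Next I take the plate by its bar.

Run:
```python
from st import *; import cv2,json
from h import *
m=json.load(open('pm.json'))
im=cv2.imread('pics/p1.png')
def hole(x,y):
    c=im[y-14:y+14,x-14:x+14].astype(int); sat=c.max(2)-c.min(2)
    mk=((sat>40)|(c.max(2)<90)).astype(np.uint8);n,l,s,ct=cv2.connectedComponentsWithStats(mk);k=1+np.argmax(s[1:,4]);return ct[k]+[x-14,y-14],s[k]
b,sb=hole(322,73);s_,ss=hole(322,181);print(b,sb,s_,ss)
A,B=onz(m,b,14),onz(m,s_,14);d=A-B;print((A+B)/2,np.linalg.norm(d),np.degrees(np.arctan2(-d[0],d[1])))
py=np.radians(51.25);R=[np.pi,0,py];x,y=499.8,-253.9
bot.move_ptp([x,y,110],R);bot.dwell(.2);s=st('hover')
e=np.array([x,y])-s['tcp_pos'][:2];print(e)
print(bot.movel([x+e[0],y+e[1],28],max_speed=100,threshold=8));bot.dwell(.15);st('down')
bot.grip(0.0,90);s=st('grip')
p=s['tcp_pos']
bot.movel([x,y,45],max_speed=60);bot.dwell(.1);st('lift')
bot.movel([x,y,170],max_speed=150);bot.dwell(.2);st('up')
cv2.imwrite('pics/h1.png',imaging.capture('wrist'));cv2.imwrite('pics/h2.png',imaging.capture('scene'))
```

```text
[321.87  73.74] [  7   7  15  16 186] [321.55 179.65] [ 9  9 10  8 65]
[ 499.7  -253.44   14.  ] 117.24095799126408 -38.8089130543463
hover t 24.52 tcp [ 500.82 -255.55  112.1 ] F [ 0.36  0.06 -0.01] M [0.01 0.01 0.01] op 0.604
[-1.02  1.65]
False
down t 25.63 tcp [ 499.33 -252.62   28.74] F [-0.59  0.19 -0.7 ] M [ 0.03  0.01 -0.01] op 0.603
grip t 26.07 tcp [ 499.61 -252.88   28.71] F [ 0.69 -0.83  4.44] M [-0.06 -0.11 -0.01] op 0.147
lift t 26.6 tcp [ 499.35 -253.57   44.61] F [-0.36 -0.44 -4.69] M [ 0.02 -0.01 -0.05] op 0.146
up t 27.78 tcp [ 499.21 -253.53  168.93] F [ 0.53 -0.72 -5.18] M [-0.07  0.06  0.  ] op 0.144
```

View pics/h1.png

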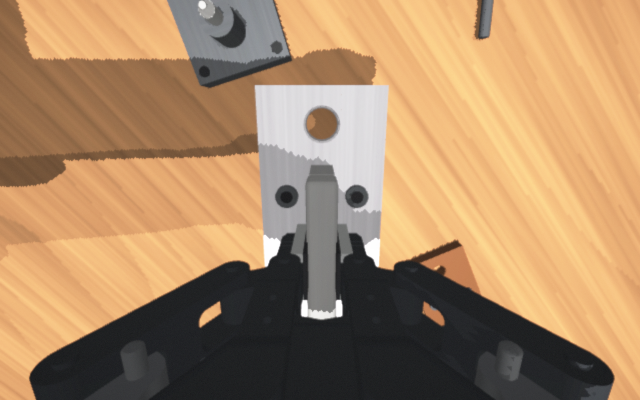

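The plate is held level: about 5 N of weight, almost no moment, and the big hole at (322,124). I move to hover just above the pins; there the wrist camera looks almost straight down the big hole at the thick pin.

```bash
cat > hov.py <<'E'
from st import *; import cv2,json
from h import *
def settle(p,R):
    # closed loop on the reported TCP
    cmd=np.array(p,float)
    for _ in range(2):
        bot.dwell(.15);s=bot.get_state();e=np.array(p)-s['tcp_pos']
        if np.linalg.norm(e[:2])<.3: break
        cmd=cmd+e; bot.movel(cmd,R,max_speed=30)
    bot.dwell(.1);return cmd
E
python3 - <<'E'
from hov import *
R=[np.pi,0,JY]; t=np.array([542.03+.22,-36.85+.55])
bot.move_ptp([*t,160],R);bot.dwell(.2);st('above')
bot.movel([*t,123],max_speed=80)
cmd=settle([*t,122],R);print(cmd);s=st('hover');print(s['orientation'])
m=imaging.camera_model('wrist');im=imaging.capture('wrist');cv2.imwrite('pics/i1.png',im)
json.dump({k:np.array(m[k]).tolist() for k in('K','position','rotation')},open('im.json','w'))
c=cv2.resize(im[60:210,240:400],None,fx=4,fy=4,interpolation=cv2.INTER_CUBIC);cv2.imwrite('pics/i2.png',c)
a=imaging.capture('scene');b=imaging.capture('side')
cv2.imwrite('pics/i3.png',np.vstack([cv2.resize(a[150:225,290:390],(800,600))[::2,::2] , cv2.resize(b[165:240,280:380],(800,600))[::2,::2]]))
E
```

```text
above t 28.98 tcp [542.38 -37.66 160.07] F [ 0.03 -0.09 -5.16] M [-0.02  0.   -0.05] op 0.146
[542.19 -36.31 121.92]
hover t 30.48 tcp [542.27 -36.33 121.98] F [-0.22 -0.32 -5.14] M [ 0.03  0.01 -0.04] op 0.146
[3.14 0.   1.19]
```

View pics/i2.png

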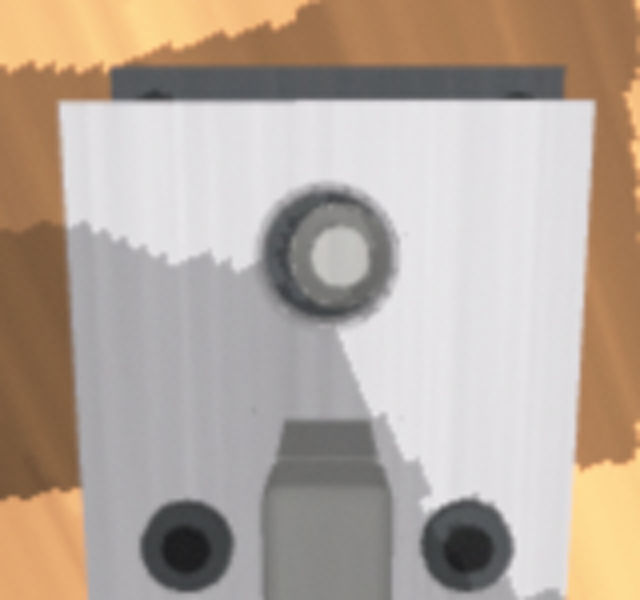

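View pics/i3.png

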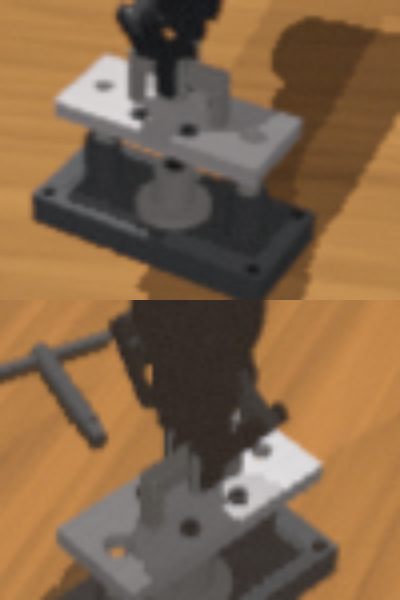

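Run:
```python
from h import *; import json
np.set_printoptions(precision=2,suppress=True)
m=json.load(open('im.json'));im=cv2.imread('pics/i1.png')
JY=np.radians(68.05);tx=np.array([np.cos(JY),np.sin(JY)]);jx=np.array([np.cos(JY-np.pi/2),np.sin(JY-np.pi/2)])
h=onz(m,(322.5,123.5),122-28.7+14)
for name,uv,z in [('tip',(325,124.2),88),('shoulder of taper',(240+342/4,60+257/4),80)]:
    t=onz(m,uv,z);d=(t-h)[:2];print(name,t,h,'d world',d,'jig x,y',d@jx,d@tx)
# diameters
print(np.linalg.norm(onz(m,(240+261/4,123.5),107.3)-onz(m,(240+399/4,123.5),107.3)), np.linalg.norm(onz(m,(240+313/4,124),88)-onz(m,(240+367/4,124),88)), np.linalg.norm(onz(m,(240+293/4,124),80)-onz(m,(240+393/4,124),80)))
c=np.array([542.25,-36.3]);print('hole rel tcp',(h[:2]-c)@jx,(h[:2]-c)@tx)
# plate edges for yaw: left edge (60,100)->(90,600) right (595,100)->(567,600)
q=[onz(m,(240+x/4,60+y/4),107.3)[:2] for x,y in((58,101),(89,590),(596,101),(568,590))]
for a,b in((0,1),(2,3)): d=q[a]-q[b];print('edge yaw',np.degrees(np.arctan2(-d[0],d[1])))
d=q[2]-q[0];print('top edge',np.linalg.norm(d),np.degrees(np.arctan2(d[1],d[0])))
q=[onz(m,(240+x/4,60+y/4),25)[:2] for x,y in((111,66),(566,66))];d=q[1]-q[0];print('jig edge',np.linalg.norm(d),np.degrees(np.arctan2(d[1],d[0])))
```

```text
tip [564.45  18.58  88.  ] [563.29  20.03 107.3 ] d world [ 1.15 -1.44] jig x,y 1.6110861985917388 -0.908252908229303
shoulder of taper [564.75  18.19  80.  ] [563.29  20.03 107.3 ] d world [ 1.45 -1.84] jig x,y 2.034801521764343 -1.1626526754393478
18.704430537541956 8.21748876120722 15.904654161449415
hole rel tcp -1.536458920675775 60.110349770258075
edge yaw -21.579642176493987
edge yaw -21.882135815407278
top edge 70.52087624569701 -21.936357892404068
jig edge 90.05107689355397 -21.935462402980036
```

The crop shows the big hole at (330,254) with the pin tip visible inside it at (340,257). The sizes check out: hole 18.7, tip 8.2, pin 15.9. The plate must move by about +1.6 mm in jig x and -0.9 mm in jig y, and its yaw already matches to about 0.2°. I correct and look again.

Run:
```python
from hov import *
R=[np.pi,0,JY]; tx=np.array([np.cos(JY),np.sin(JY)]);jx=np.array([tx[1],-tx[0]])
t=np.array([542.25,-36.3])+1.65*jx-.95*tx
bot.movel([*t,120],max_speed=30);cmd=settle([*t,120],R);s=st('hover');print(t)
m=imaging.camera_model('wrist');im=imaging.capture('wrist');cv2.imwrite('pics/j1.png',im)
json.dump({k:np.array(m[k]).tolist() for k in('K','position','rotation')},open('jm.json','w'))
c=cv2.resize(im[95:155,285:365],None,fx=10,fy=10,interpolation=cv2.INTER_CUBIC);cv2.imwrite('pics/j2.png',c)
a=imaging.capture('scene');b=imaging.capture('side')
cv2.imwrite('pics/j3.png',np.hstack([cv2.resize(a[160:220,295:365],(400,343)) , cv2.resize(b[180:255,285:365],(400,343))]))
```

```text
hover t 31.13 tcp [543.4  -37.78 120.  ] F [ 0.53 -0.42 -5.62] M [ 0.   -0.    0.01] op 0.141
[543.43 -37.8 ]
```

View pics/j2.png

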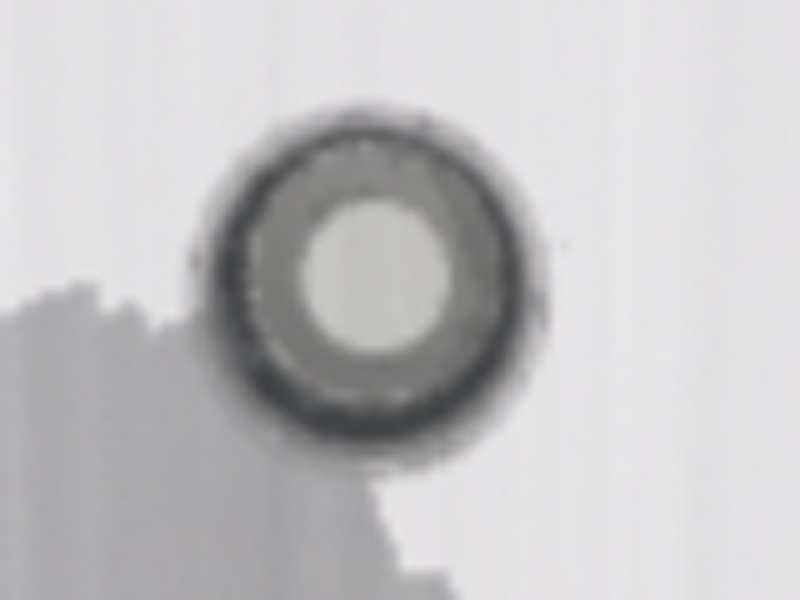

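View pics/j3.png

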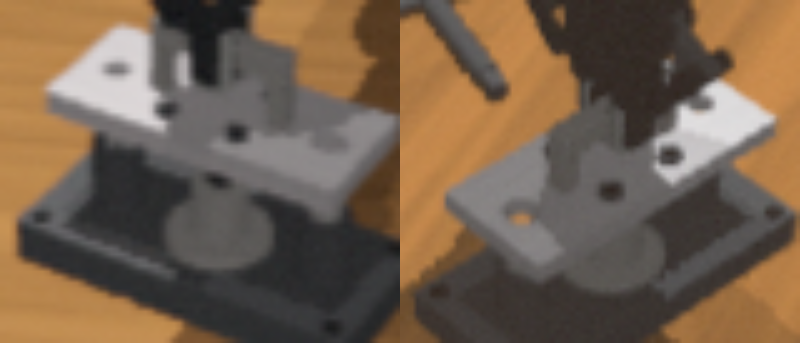

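Run:
```python
from h import *; import json
np.set_printoptions(precision=2,suppress=True)
m=json.load(open('jm.json'))
JY=np.radians(68.05);tx=np.array([np.cos(JY),np.sin(JY)]);jx=np.array([tx[1],-tx[0]])
h=onz(m,(321.95,123.5),120-28.7+14)
for n,uv,z in [('tip',(322.6,122.5),88),('taper base',(285+37.2,95+27.3),80)]:
    t=onz(m,uv,z);d=(t-h)[:2];print(n,t,h,d@jx,d@tx)
c=np.array([543.4,-37.78]);print((h[:2]-c)@jx,(h[:2]-c)@tx)
```

```text
tip [564.64  18.65  88.  ] [564.18  18.68 105.3 ] 0.43463216046334296 0.14156062753577445
taper base [564.42  18.67  80.  ] [564.18  18.68 105.3 ] 0.22142384899112347 0.08543705972777389
-1.8293798098717131 60.13208571102663
```

The residual is about 0.3 mm. I lower over the tapers with a force guard, then onto the shoulders.

Run:
```python
from hov import *
R=[np.pi,0,JY]; tx=np.array([np.cos(JY),np.sin(JY)]);jx=np.array([tx[1],-tx[0]])
t=np.array([543.4,-37.78])+.3*jx+.1*tx
bot.movel([*t,117],max_speed=30);cmd=settle([*t,117],R);st('117')
for z in (112,107,102):
    r=bot.movel([cmd[0],cmd[1],z],max_speed=25,threshold=6);s=st(f'{z} {r}')
    if r: break
    bot.dwell(.05)
F=np.array(s['contact_force']);print('jig F',F[:2]@jx,F[:2]@tx,F[2])
```

```text
117 t 31.78 tcp [543.76 -37.82 117.03] F [-0.56  0.16 -5.51] M [ 0.   -0.01 -0.02] op 0.147
112 False t 32.13 tcp [543.42 -37.73 111.67] F [-0.48  0.58 -6.1 ] M [-0.01 -0.05  0.02] op 0.146
107 False t 32.53 tcp [543.47 -37.75 106.73] F [ 0.61  0.71 -5.98] M [ 0.01 -0.07 -0.03] op 0.147
102 False t 32.93 tcp [543.46 -37.76 101.72] F [-0.29  0.11 -5.36] M [ 0.02 -0.01  0.04] op 0.146
jig F -0.30630864513661743 -0.007583096799517797 -5.364338887302996
```

The underside is at 73 mm, past both tapers, with no side force. Now down to the shoulders.

Run:
```python
from hov import *
s=bot.get_state();p=s['tcp_pos']
r=bot.movel([543.45,-37.75,94],max_speed=25,threshold=6);st(f'94 {r}')
r2=bot.movel([543.45,-37.75,86],max_speed=12,threshold=4);st(f'low {r2}');bot.dwell(.15);st('settled')
a=imaging.capture('scene');b=imaging.capture('side')
cv2.imwrite('pics/k1.png',np.hstack([cv2.resize(a[160:230,290:380],(400,311)) , cv2.resize(b[180:265,285:370],(400,311))]))
```

```text
94 False t 33.45 tcp [543.27 -37.73  93.79] F [ 0.11 -0.39 -5.88] M [-0.09 -0.01 -0.04] op 0.148
low True t 33.87 tcp [543.65 -37.8   90.7 ] F [ 0.81 -0.06  6.62] M [ 0.04  0.06 -0.02] op 0.144
settled t 34.02 tcp [543.66 -37.8   90.71] F [-0.57  0.23  5.76] M [0.   0.08 0.02] op 0.151
```

View pics/k1.png

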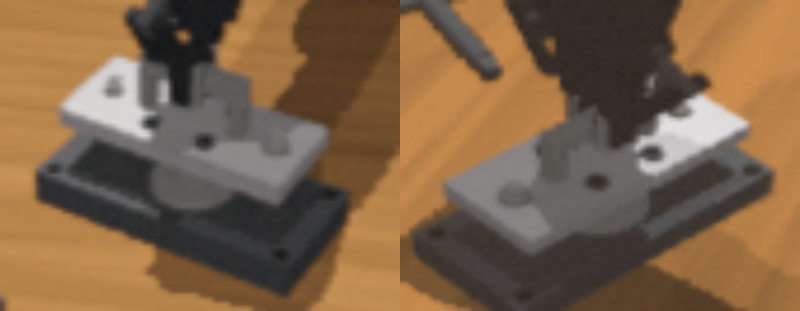

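Seated: contact came at TCP z 90.7, exactly the expected home height, and both pins stand up through the plate. Now I release and retreat straight up.

Run:
```python
from hov import *
bot.grip(0.55,60);s=st('open');p=s['tcp_pos']
bot.movel([p[0],p[1],135],max_speed=60);
bot.movel([p[0],p[1],240],max_speed=150)
bot.move_ptp([440,-230,260],[np.pi,0,JY]);bot.dwell(.3);st('away')
a=imaging.capture('scene');b=imaging.capture('side');w=imaging.capture('wrist');cv2.imwrite('pics/l2.png',w);cv2.imwrite('pics/l3.png',a);cv2.imwrite('pics/l4.png',b)
cv2.imwrite('pics/l1.png',np.hstack([cv2.resize(a[160:230,290:380],(400,311)) , cv2.resize(b[180:265,285:370],(400,311))]))
cv2.imwrite('pics/l5.png',np.vstack([cv2.resize(a[100:300,120:520],(600,300)),cv2.resize(b[120:400,150:550],(430,300),interpolation=cv2.INTER_AREA) if 0 else cv2.resize(b[130:390,120:640],(600,300))]))
```

```text
open t 34.54 tcp [541.87 -37.43  88.94] F [ 1.35 -0.62 -0.02] M [-0.03  0.02  0.  ] op 0.55
away t 37.49 tcp [ 440.5  -229.11  259.83] F [ 0.12  0.28 -0.11] M [-0.02 -0.01  0.  ] op 0.547
```

View pics/l1.png

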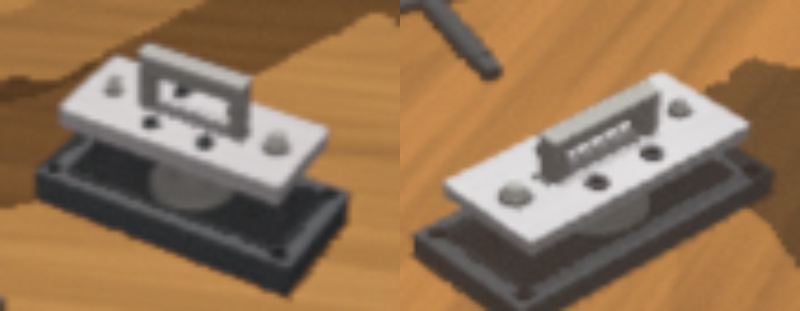

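View pics/l5.png

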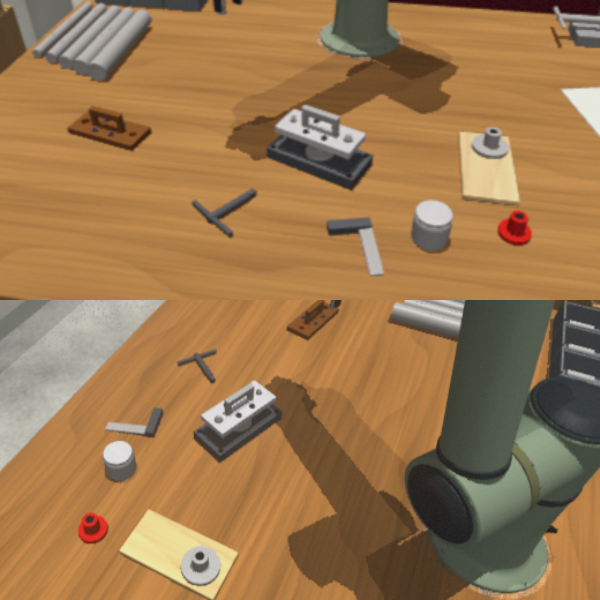

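View pics/l2.png

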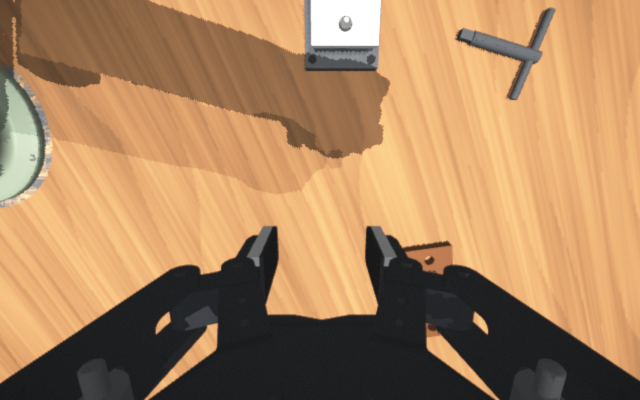

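Run:
```python
from h import *; from bench import imaging
np.set_printoptions(precision=1,suppress=True)
ms,md=imaging.camera_model('scene'),imaging.camera_model('side')
print('bar top',tri([(ms,(334.3,174.9)),(md,(327.9,209.2))]),'expect z 118')
# plate upper corners: scene / side (z 76): +y+x, -y+x
f=lambda x,y:(290+x/4.444,160+y/4.443); g=lambda x,y:(285+(x-400)/4.706,180+y/3.659)
for n,a,b in [('c +x+y',(279,192),(445,182)),('c +x-y',(62,106),(660,73)),('c -x+y',(328,130),(529,240)),('c -x-y',(113,57),(749,128))]:
    X,r=tri([(ms,f(*a)),(md,g(*b))]);print(n,X,r[0])
```

```text
bar top (array([543.2, -34.8, 118.4]), [np.float64(2.330294109838514), np.float64(2.3302941098385404)]) expect z 118
c +x+y [605.1  25.6  73.1] 1.8137680004247123
c +x-y [ 544.6 -119.9   76.3] 0.2845668700425243
c -x+y [541.3  51.8  76.2] 0.5340923966725927
c -x-y [479.8 -96.5  73.1] 1.6591023683110362
```

The bar top is at 118.4 (118 expected). The plate's upper corners are at 73–76 (76 expected), so the plate is level within pixel accuracy and home. I hand in.

```bash
python3 -c "
from bench import bot
print(bot.get_state()['t']);print(bot.sign_off())"
```

```text
37.6417
the job is handed in; nothing more can be done
None
```

I set the smaller flange boss up in the nest, lowered the drill plate over both pins onto the shoulders, let go of both, and handed the job in at 37.6 s of the 67 s allowed.

- **Flange:** contact came at TCP z 30.7, which puts its underside 17.0 mm above the bench, the nest floor height. Both fixed cameras showed it flat and centred after release.
- **Plate:** it passed both tapers with side forces under about 1 N. It met the shoulders with under 7 N, at the expected home height (TCP z 90.7).
- **Last checks:** both pins show through the plate. The bar top measured 118.4 mm (118 expected) and the plate's upper corners 73–76 mm (76 expected). The final pictures show the wide flange, red flange, rust plate, chuck key, square and tin apparently unmoved; I compared these by eye only.
- **Disagreements:**
  - Before the final approach, the wrist camera showed the big hole about 1.6 mm off the thick pin in jig x, more than the averaged positions had predicted. I corrected from that picture.
  - Single triangulated points scattered by 1–3 mm, including the final corner heights.
  - The two opposite wrist views of the plate were too close together to give its height, so I took that from the two fixed cameras combined with one wrist view.

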